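# Roll the lying tin onto the cork strip

## Task

The closed aluminium yerba tin lying on its side on the ledge is out of its place, the cork strip. Roll it over the ledge, pushing on its top with the fingertips (in several strokes if you like; never from low on its side, and never gripped or lifted), until it stops and lies lengthwise along the cork strip set in the ledge, centred over it; then take the fingers away. Leave the jar, the upside-down mate and everything else where it stands.

Things in the scene. Friction and masses are not known exactly. Their poses are not given: they have to be found in the camera images.
- tin: Closed aluminium tin, a smooth cylinder 90 mm across, 140 mm long, lying on its side, 0.25 to 0.5 kg. Origin: its very centre, 45 mm above the ledge. Its x is the cylinder axis (level); y and z turn as it rolls (z up at the start). It rolls freely; let go at rest it stays. Starts on either side of the strip, 120 to 160 mm from its middle line, parallel to it within about 3 degrees.
- strip: Cork strip 260 mm long and 40 mm wide, set flush in the concrete ledge (no step: the tin rolls over it as over the ledge). Origin: its centre, on the ledge surface. x along its length (roughly away from the robot), y across it, z up. The tin is to end with its centre over the strip's centre and its axis along the strip's x.
- jar: Closed white ceramic jar with a knobbed lid, 76 mm in diameter, 110 mm high, loose. Origin: centre of its underside. It stands on the other side of the strip from the tin, 120 to 160 mm from its middle line. Must not be disturbed.
- mate: Upside-down mate gourd, dark, 82 mm in diameter, 86 mm high, loose, standing beyond the strip's far end. Origin: centre of its underside. Must not be disturbed.
- mug: White ceramic mug, 76 mm in diameter, 80 mm high, loose, handle to its own +y. Origin: centre of its underside. Must not be disturbed.
- bowl: White ceramic bowl, 96 mm in diameter, 45 mm high, loose. Origin: centre of its underside. Must not be disturbed.
- spoon: Steel spoon 150 mm long lying on the near side of the work, loose, along its own x. Must not be disturbed.
- flask: Steel vacuum flask, 84 mm in diameter, 250 mm high, loose, standing to the left. Origin: centre of its underside. Must not be disturbed.
- pot: Empty terracotta pot, 90 mm in diameter, 85 mm high, loose, standing to the right. Origin: centre of its underside. Must not be disturbed.
Things that resemble listed ones, but are neither listed nor needed, are in the scene too. Leave any blue or yellow look-alike of the tin alone.

How it is judged:
On the way:
1. the tin has rolled a quarter turn, lying on the ledge (angle between tin's own z axis and vertical above 1.45 rad and height (world z) of tin below 0.05 m and angle between tin's own x axis and vertical between 1.4 and 1.74 rad), for 0.05 s.
At the end, for the whole second after the job is handed in: The tin lies still on the ledge, rolled (not slid) there, its centre within 13 mm of the strip's middle line and within 40 mm of the strip's centre along it, its axis within 0.2 rad of the strip's; nothing else has moved 15 mm or more (y of tin in the frame of strip between -0.013 and 0.013 m and x of tin in the frame of strip between -0.04 and 0.04 m and angle between the x axis of tin and the x axis of strip, either way round below 0.2 rad and angle between tin's own z axis and vertical above 1.9 rad and height (world z) of tin below 0.05 m and linear speed of tin below 0.01 m/s and angle between tin's own x axis and vertical between 1.4 and 1.74 rad and distance of each of jar, mate, mug, bowl, spoon, flask, pot from where it was at the start of the episode below 0.015 m); the robot touches nothing.
It fails at once if the tin is lifted or carried (height (world z) of tin above 0.055 m).
It fails at once if the tin is tipped off its side (angle between tin's own x axis and vertical below 1.3 rad or angle between tin's own x axis and vertical above 1.84 rad).
It fails at once if the tin is straddled or pushed from low on its side (contact force between the fingers and tin above 0.5 N and height (world z) of the grasp point below 0.07 m).
It fails at once if the jar, mate or another bystander is moved or knocked over (distance of any of jar, mate, mug, bowl, spoon, flask, pot from where it was at the start of the episode above 0.015 m or angle between any of jar, mate, mug, bowl, spoon, flask, pot's own z axis and vertical above 0.3 rad).
It also fails if it takes over 64 s, if anything falls off the work surface, if the arm or the gripper's body presses on something with over 40 N, if the wrist force passes 120 N, or if a joint passes its speed limit or range.

## Robot

A 6-joint arm with a two-finger parallel gripper is mounted at the origin on the work surface. World frame = base frame: x ahead of the robot, y to its left, z up, the work surface at z = 0. Lengths are in m, angles in rad, forces in N, time in s.
With the tool pointing down it reaches from about 0.375 to 0.825 m from the base axis. Payload 5.5 kg.
Tool frame: the origin (TCP) lies at the very end of the fingers, on their centre line; the grasp point (between the pads) lies 19 mm behind it (arm.hold_point_z is the distance from the TCP to the grasp point, in m); z points along the fingers, y is the line along which they close (so a half turn about z gives the same grasp; the last joint's range is limited). The gripper opens to 85 mm and grips with 20 to 120 N. Pads are 22 mm wide; open, the fingers measure 114 mm over their backs; the gripper's body (76 mm by 85 mm) begins 54 mm behind the grasp point. The pads swing forward as they close: fully open they stand 13 mm farther back than shut.
Start: joints at [-1.321, 0.314, -0.047, 1.21, 0, 1.571], TCP at [0.148, -0.581, 0.231] pointing down, gripper open.
Joint ranges: [-2.67, 2.67], [-0.69, 1.73], [-1.03, 1.25], [-2.08, 2.16], [-1.42, 1.45], [-3.14, 3.14]. Speed limits (rad/s): [2.39, 2.39, 3.01, 3.14, 3.14, 3.14].

## Interface

Orientations are given as a unit quaternion [x, y, z, w].
In Python, from bench import arm, effector, ik, readout, optics gives the robot as it stands. Calls block until the motion is done:
- arm.reach(position, orientation): joint-space move of the TCP to a pose.
- arm.movel(position, orientation=None, speed=0.15, until_force=None): straight line of the TCP; orientation=None keeps the orientation; speed is the mean speed in m/s. With until_force (N) it stops when the force on the tool has changed by that much, and returns True; else False.
- arm.move_j(angles): joint-space move.
- effector.move_gripper(opening, force=None): finger opening in m; force is the grip in N (None keeps the last); returns when the fingers have stopped.
- arm.pause(seconds).
- ik(position, orientation): joint angles nearest the present ones, or None.
- readout.get_state(): the state.
- optics.grab_frame(name): name is "side" or "top"; returns a dict with "color" (384x512x3 uint8, red, green, blue), "fx", "fy", "cx", "cy" (pixels), "world_from_camera" (4x4, takes a point from camera to world coordinates). Camera axes: x right, y down, z forward; pixel columns grow to the right and rows downward; lengths in m; the calibration is good to about 2 mm. A picture is of the moment at which its call begins. There is no depth.
A pose or a line that the arm cannot do raises arm.PlanningError and nothing moves.
- arm.close_job(): hands the job in; it is judged then, once.
Trained networks look in a picture, given as the dict that the camera call returned (one of the last four; its "shot" number tells which), for a name from the list of things; names that differ only in an ending like _2 or _b are one class to them, and where a whole thing is asked for, a point or a joint stands for the part that bears it (a point fixed in the world has none). Each returns a list of dicts, best first, with "conf" (0 to 1); they miss things now and then, are a little off and sometimes report something else, mostly with a low value. They report only what shows in the picture. A call takes as long as a camera call. They do not tell look-alikes from the thing itself.
- optics.recognise(picture, target): "centre" ([column, row] as shares, 0 to 1, of the picture: columns of its width, rows of its height, amid what is visible of it).
- optics.cut_out(picture, target): "mask" (384x512 bool, what is visible of it) and "centre" ([column, row] as shares, 0 to 1, of the picture: columns of its width, rows of its height, amid what is visible of it).
- optics.mark_of(picture, target): "centre" ([column, row] as shares, 0 to 1, of the picture: columns of its width, rows of its height: a listed point, or the origin of a listed thing).
The state is a dict: "clock": time; "joint_positions": joint angles; "joint_velocities": joint speeds; "joint_efforts": joint torques, N m; "tcp_pos": TCP position; "tool_rot": TCP orientation; "wrist_force": force on the tool from outside, world axes, zero at the start; "ft_torque": the same for the moment, N m; "width": finger opening in m; "gripper_force": force on a finger pad.
Only numpy, scipy, OpenCV 4.12 (cv2) and the standard library are available. Lean on these libraries where they do the work, as an engineer would, in place of code of your own. Each camera call takes 0.05 s, during which the arm holds its last target. There are 200 camera calls.

## Working session

There is one attempt and no reset: what is moved stays moved. The work goes in short steps, each a Python script; the robot and the scene stay as the last script left them, time stands still between calls to the robot, and variables do not carry over. Pictures are saved under pics/ and viewed, at most 10 in all, crops included, and the job is handed in when it is done.

```bash
mkdir -p pics
cat > h.py <<'E'
import numpy as np, cv2
from bench import arm, effector, ik, readout, optics
def px2w(f,c,z):
    u,v=c[0]*512,c[1]*384
    T=np.array(f["world_from_camera"]); d=T[:3,:3]@np.array([(u-f["cx"])/f["fx"],(v-f["cy"])/f["fy"],1])
    o=T[:3,3]; return o+d*(z-o[2])/d[2]
def save(f,n): cv2.imwrite(f"pics/{n}.png",cv2.cvtColor(f["color"],cv2.COLOR_RGB2BGR))
E
python3 - <<'E'
from h import *
Z=dict(tin=.045,strip=0,jar=0,mate=0,mug=0,bowl=0,spoon=0,flask=0,pot=0)
for n in("top","side"):
    f=optics.grab_frame(n); save(f,n+"0")
    print(n,np.round(f["world_from_camera"],3).tolist(),f["fx"])
    for t,z in Z.items():
        for r in optics.mark_of(f,t)[:3]:
            c=r["centre"]; print(t,round(r["conf"],2),np.round([c[0]*512,c[1]*384]),np.round(px2w(f,c,z),3))
print(readout.get_state()["clock"])
E
```

```text
top [[0.021, -0.982, 0.186, 0.341], [-1.0, -0.021, 0.005, 0.017], [-0.001, -0.186, -0.982, 1.32], [0.0, 0.0, 0.0, 1.0]] 379.9582191699635
tin 0.97 [225. 195.] [0.565 0.115 0.045]
tin 0.72 [177. 188.] [0.586 0.279 0.045]
tin 0.69 [200. 253.] [0.369 0.191 0.045]
strip 0.92 [267. 212.] [ 0.515 -0.031  0.   ]
jar 0.62 [305. 215.] [ 0.508 -0.165  0.   ]
mate 0.82 [277. 163.] [ 0.695 -0.063  0.   ]
mug 0.64 [316. 173.] [ 0.66  -0.204  0.   ]
bowl 0.75 [240. 158.] [0.71 0.07 0.  ]
spoon 0.9 [295. 255.] [ 0.368 -0.129  0.   ]
flask 0.64 [123. 188.] [0.589 0.479 0.   ]
pot 0.75 [396. 219.] [ 0.499 -0.479  0.   ]
side [[-0.723, -0.361, 0.589, -0.328], [-0.691, 0.364, -0.624, 0.925], [0.011, -0.858, -0.513, 0.81], [0.0, 0.0, 0.0, 1.0]] 481.63827398849105
tin 0.93 [167. 229.] [0.595 0.289 0.045]
tin 0.68 [252. 249.] [0.362 0.192 0.045]
tin 0.68 [185. 284.] [0.382 0.401 0.045]
strip 0.9 [265. 210.] [ 0.515 -0.025  0.   ]
jar 0.67 [298. 195.] [ 0.5  -0.17  0.  ]
jar 0.25 [261. 208.] [ 0.529 -0.025  0.   ]
jar 0.22 [113. 280.] [0.567 0.486 0.   ]
mate 0.88 [234. 186.] [ 0.692 -0.064  0.   ]
mug 0.91 [267. 170.] [ 0.692 -0.229  0.   ]
bowl 0.85 [194. 202.] [0.709 0.099 0.   ]
spoon 0.55 [324. 215.] [ 0.366 -0.133  0.   ]
spoon 0.24 [221. 207.] [0.626 0.06  0.   ]
flask 0.83 [112. 278.] [0.576 0.484 0.   ]
flask 0.57 [349. 162.] [ 0.517 -0.49   0.   ]
pot 0.95 [345. 162.] [ 0.526 -0.479  0.   ]
1.0
```

View pics/top0.png

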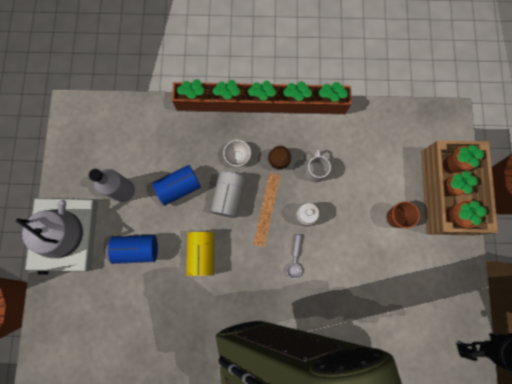

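View pics/side0.png

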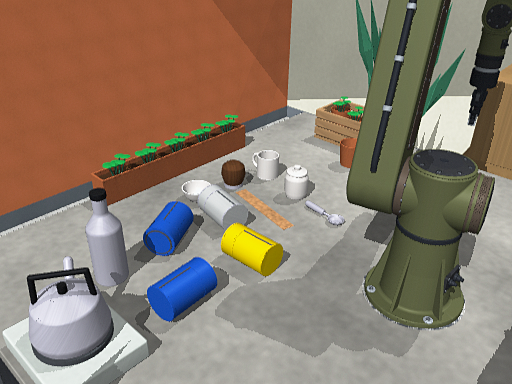

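The top view shows four candidates for the tin: the grey cylinder at about (227,194), blue ones at (177,185) and (132,249), and a yellow one at (200,253). Only the grey one is bare aluminium and lies roughly parallel to the strip at (267,210), so it should be the tin. The side view agrees, with the grey cylinder at (222,205). I'll confirm with a crop and fit the poses of the tin and strip.

```bash
cat >> h.py <<'E'
from scipy.optimize import minimize
def proj(f,P):
    T=np.linalg.inv(np.array(f["world_from_camera"])); q=P@T[:3,:3].T+T[:3,3]
    return np.c_[q[:,0]/q[:,2]*f["fx"]+f["cx"],q[:,1]/q[:,2]*f["fy"]+f["cy"]]
def iou(f,m,P,S=16):
    h=cv2.convexHull((proj(f,P)*S).astype(np.int32)); im=np.zeros(m.shape,np.uint8)
    cv2.fillPoly(im,[h],1,shift=4); i=im>0
    return (i&m).sum()/max(1,(i|m).sum())
def tinpts(p):
    a=np.linspace(0,2*np.pi,40); u=np.array([np.cos(p[2]),np.sin(p[2]),0]); n=np.array([-u[1],u[0],0])
    r=.045*(np.outer(np.cos(a),n)+np.outer(np.sin(a),[0,0,1])); c=np.array([p[0],p[1],.045])
    return np.r_[c+r+.07*u,c+r-.07*u]
def strippts(p):
    u=np.array([np.cos(p[2]),np.sin(p[2]),0]); n=np.array([-u[1],u[0],0]); c=np.array([p[0],p[1],0])
    return np.array([c+s*.13*u+t*.02*n for s in(-1,1) for t in(-1,1)])
def masknear(f,t,xyz,tol=25):
    g=proj(f,np.array([xyz]))[0]
    for r in optics.cut_out(f,t):
        c=np.array(r["centre"])*[512,384]
        if np.hypot(*(c-g))<tol and r["mask"].sum()>100: return r["mask"].astype(bool)
def fit(fs,t,pts,p0):
    z=.045 if t=="tin" else 0
    ms=[(f,m) for f in fs if (m:=masknear(f,t,[p0[0],p0[1],z])) is not None]
    if not ms: return None,0
    cost=lambda p:-np.mean([iou(f,m,pts(p)) for f,m in ms])
    sx=np.array(p0)+np.array([[0,0,0],[.015,0,0],[0,.015,0],[0,0,.1]])
    r=minimize(cost,p0,method="Nelder-Mead",options=dict(initial_simplex=sx,xatol=1e-4,fatol=1e-4))
    return r.x,(-r.fun,len(ms))
def rel(tin,s):
    d=tin[:2]-s[:2]; c,n=np.cos(s[2]),np.sin(s[2]); return np.array([d[0]*c+d[1]*n,-d[0]*n+d[1]*c,tin[2]-s[2]])
E
python3 - <<'E'
from h import *
fs=[optics.grab_frame("top"),optics.grab_frame("side")]
for k in([0],[1],[0,1]):
    F=[fs[i] for i in k]
    t,a=fit(F,"tin",tinpts,[.565,.115,-.15]); s,b=fit(F,"strip",strippts,[.515,-.028,-.15])
    print(k,t,a,s,b,rel(t,s) if t is not None and s is not None else '')
np.save("strip.npy",s);np.save("tin.npy",t)
im=cv2.cvtColor(fs[1]["color"],cv2.COLOR_RGB2BGR)
for p in (tinpts(t),strippts(s)):
    cv2.polylines(im,[cv2.convexHull(proj(fs[1],p).astype(np.int32))],True,(0,255,0),1)
im2=cv2.cvtColor(fs[0]["color"],cv2.COLOR_RGB2BGR)
for p in (tinpts(t),strippts(s)):
    cv2.polylines(im2,[cv2.convexHull(proj(fs[0],p).astype(np.int32))],True,(0,255,0),1)
o=np.hstack([cv2.resize(x,None,fx=3,fy=3) for x in(im[140:290,140:270],im2[140:290,190:320])]); cv2.imwrite("pics/crop1.png",o)
E
```

```text
[0] [ 0.56765404  0.10391715 -0.18870861] (np.float64(0.9360995850622407), 1) [ 0.52408009 -0.03049099 -0.20402188] (np.float64(0.9320175438596491), 1) [0.01543785 0.14044897 0.01531327]
[1] [ 0.57168109  0.10600437 -0.16152133] (np.float64(0.8848368522072937), 1) [ 0.53034005 -0.03146228 -0.20005425] (np.float64(0.9512195121951219), 1) [0.01319881 0.14294038 0.03853293]
[0, 1] [ 0.56769297  0.10484343 -0.18739919] (np.float64(0.913239565163618), 2) [ 0.52931618 -0.03019536 -0.20932331] (np.float64(0.93937787203959), 2) [0.0094783  0.14006575 0.02192412]
```

View pics/crop1.png

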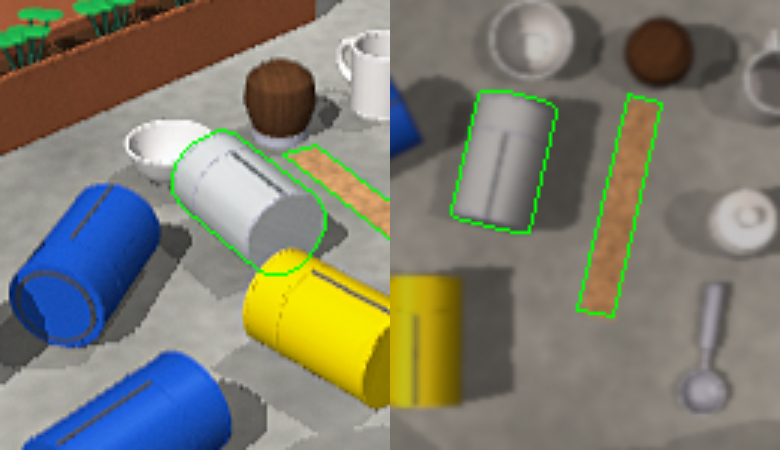

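The crop confirms it: the grey cylinder is the tin, and both fitted outlines sit well on the tin and the strip. In the strip frame the tin is about +12 mm along and +140 mm across. I'll start with one short stroke, fingers spread along the tin's axis, to learn the contact height and stiffness.

```bash
cat >> h.py <<'E'
from scipy.spatial.transform import Rotation as Rn
def tool(yaw):
    best=None
    for s in(1,-1):
        y=s*np.array([np.cos(yaw),np.sin(yaw),0]); z=np.array([0,0,-1.]); x=np.cross(y,z)
        q=Rn.from_matrix(np.c_[x,y,z]).as_quat(); j=ik([.55,.05,.15],q)
        if j is not None and (best is None or abs(j[5])<best[0]): best=(abs(j[5]),q)
    return best[1]
def nrm(yaw): return np.array([-np.sin(yaw),np.cos(yaw)])
def st(l=''):
    s=readout.get_state(); print(l,round(s["clock"],2),np.round(s["tcp_pos"],4),np.round(s["wrist_force"],1),round(s["width"],3),flush=True)
E
python3 - <<'E'
from h import *
t=np.load("tin.npy"); q=tool(t[2]); n=nrm(t[2]); np.save("q.npy",q)
p=t[:2]+n*.009
arm.reach([*p,.15],q); st()
arm.movel([*p,.10],speed=.15); st()
print(arm.movel([*p,.07],speed=.03,until_force=3)); st('contact')
z=readout.get_state()["tcp_pos"][2]
e=p-n*.034
arm.movel([*e,z-.0005],speed=.03); st('end')
arm.movel([*e,z+.02],speed=.1); st('up')
fs=[optics.grab_frame("top"),optics.grab_frame("side")]
s=np.load("strip.npy")
for F in([fs[0]],[fs[1]],fs):
    r,a=fit(F,"tin",tinpts,t-np.r_[n*.017,0]); print(r,a,rel(r,s) if r is not None else '')
save(fs[1],"s1")
E
```

```text
4.38 [0.5696 0.1131 0.1501] [ 0.7 -0.3 -0.5] 0.085
 4.86 [0.5693 0.1134 0.1001] [ 0.1 -0.5  0. ] 0.086
True
contact 5.61 [0.5692 0.1139 0.0768] [-1.   0.6  6. ] 0.086
end 6.88 [0.5629 0.0804 0.0765] [-2.7  0.2  6.1] 0.085
up 7.24 [0.5636 0.0804 0.097 ] [ 0.7 -0.4 -0.1] 0.085
None 0 
[ 0.56795944  0.08693361 -0.17243187] (np.float64(0.9285258455647735), 1) [0.01346058 0.12260225 0.03689144]
[ 0.56795944  0.08693361 -0.17243187] (np.float64(0.9285258455647735), 1) [0.01346058 0.12260225 0.03689144]
```

View pics/s1.png

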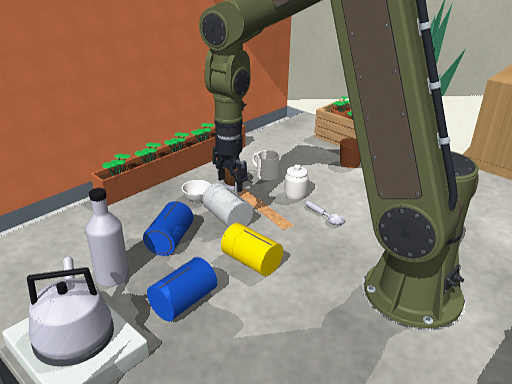

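That worked: the tin rolled about 20 mm with only a 6 N push. I'll repeat the strokes, refitting the tin after each one.

```bash
cat > go.py <<'E'
from h import *
import sys
yaw=-.187; n=nrm(yaw); s=np.array([.5303,-.0315,-.2000])
t=np.array([float(x) for x in sys.argv[2:5]])
for i in range(int(sys.argv[1])):
    y=rel(t,s)[1]
    if abs(y)<.003: break
    d=np.clip(y,-.020,.020)          # tin travel toward strip
    p=t[:2]+n*d/2; e=p-n*2*d
    arm.movel([*p,.095],speed=.15)
    if not arm.movel([*p,.070],speed=.03,until_force=3): print("no contact"); st(); break
    z=readout.get_state()["tcp_pos"][2]
    arm.movel([*e,z-.0005],speed=.035); arm.pause(.15); st(f'{z:.4f}')
    arm.movel([*e,z+.018],speed=.08)
    arm.pause(.1)
    g=t-np.r_[n*d,0]
    r,a=fit([optics.grab_frame("side")],"tin",tinpts,g)
    print("fit",r,a,"pred",rel(g,s)[1].round(4),"rel",None if r is None else rel(r,s).round(4),flush=True)
    if r is None: t=g
    else: t=r
E
python3 go.py 3 .568 .0869 -.1724
```

```text
0.0768 9.86 [0.5623 0.0576 0.0763] [-1.   1.2  4.3] 0.086
fit [ 0.56310096  0.06853171 -0.18444844] (np.float64(0.912986156888596), 1) pred 0.1035 rel [0.0123 0.1046 0.0156]
0.0768 12.78 [0.5575 0.0392 0.0764] [-2.3 -0.1  5.7] 0.085
fit [ 0.55869852  0.04898604 -0.20254804] (np.float64(0.9711796246648794), 1) pred 0.0846 rel [ 0.0118  0.0845 -0.0025]
0.0768 15.7 [0.5531 0.0197 0.0764] [-2.9  0.5  5.9] 0.085
fit [ 0.55486295  0.03022771 -0.19028664] (np.float64(0.976158940397351), 1) pred 0.0645 rel [0.0118 0.0654 0.0097]
```

Each stroke is landing within 1 mm of its prediction, so I'll continue.

```bash
python3 go.py 4 .5549 .0302 -.1903
```

```text
0.0768 18.62 [0.5493 0.0006 0.0765] [-2.5 -0.   5.3] 0.085
fit [ 0.55192021  0.00921148 -0.18038599] (np.float64(0.9669365721997301), 1) pred 0.0454 rel [0.0131 0.0442 0.0196]
0.0769 21.53 [ 0.5463 -0.0201  0.0765] [-1.6  0.7  5.3] 0.085
fit [ 0.54783946 -0.01009366 -0.17647512] (np.float64(0.9637978142076503), 1) pred 0.0242 rel [0.0129 0.0245 0.0235]
0.0769 24.45 [ 0.5423 -0.0395  0.0765] [-2.   0.4  6.7] 0.085
fit [ 0.5453044  -0.03002156 -0.18672129] (np.float64(0.9664613278576317), 1) pred 0.0045 rel [0.0144 0.0044 0.0133]
0.0770 26.44 [ 0.5442 -0.0366  0.077 ] [-3.5  0.   8.5] 0.085
fit [ 0.5439432  -0.03304961 -0.16363715] (np.float64(0.9753930280246069), 1) pred 0.0 rel [0.0137 0.0012 0.0364]
```

Run:
```python
from h import *
p=readout.get_state()["tcp_pos"]
arm.movel([p[0],p[1],.2],speed=.15)
arm.move_j([-1.321,.314,-.047,1.21,0,1.571]); arm.pause(.3); st()
fs=[optics.grab_frame("top"),optics.grab_frame("side")]
for F,s in(([fs[0]],np.array([.52408,-.03049,-.204])),([fs[1]],np.array([.5303,-.0315,-.2]))):
    r,a=fit(F,"tin",tinpts,[.544,-.033,-.18]); print(r,a,rel(r,s) if r is not None else '')
o=np.hstack([cv2.resize(cv2.cvtColor(f["color"],cv2.COLOR_RGB2BGR)[130:290,c:c+190],None,fx=2.1,fy=2.1) for f,c in zip(fs,(180,160))]); cv2.imwrite("pics/end.png",o)
```

```text
30.73 [ 0.1487 -0.5814  0.2311] [1.1 0.2 0.1] 0.085
[ 0.53896554 -0.03321771 -0.19021983] (np.float64(0.9241549876339654), 1) [0.01512948 0.00034449 0.01378017]
[ 0.54263138 -0.03301285 -0.19308601] (np.float64(0.9694232105628909), 1) [0.01238613 0.00096717 0.00691399]
```

View pics/end.png

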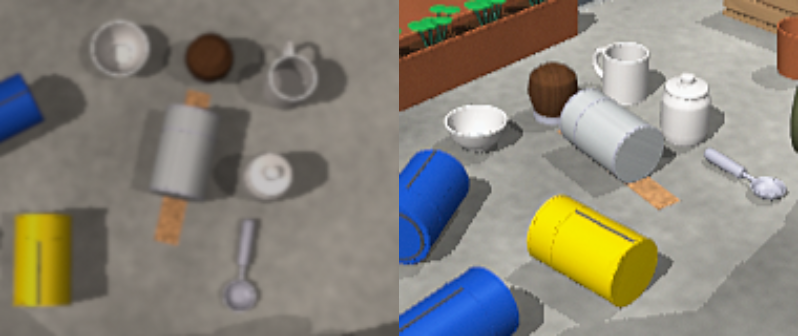

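The tin lies along the strip and is centred within about 1 mm across and 15 mm along it. The strip shows at both ends, the tin's line mark has rolled out of sight underneath, and the bystanders look unmoved.

```bash
python3 -c "
from bench import arm; print(arm.close_job())"
```

```text
the job is handed in; nothing more can be done
None
```

The job is handed in: eight fingertip strokes rolled the tin onto the cork strip, about 1 mm off its middle line and 12–15 mm along from its centre, with the arm withdrawn and nothing else visibly moved; no verdict came back.

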